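# Put the small milk bottle in the push-lid cool box

## Robot

A 6-joint arm with a two-finger parallel gripper is mounted at the origin on the work surface. World frame = base frame: x ahead of the robot, y to its left, z up, the work surface at z = 0. Lengths are in mm, angles in rad, forces in N, time in s.
With the tool pointing down it reaches from about 275 to 825 mm from the base axis. Payload 4.9 kg.
Tool frame: the origin (TCP) lies at the very end of the fingers, on their centre line; the grasp point (between the pads) lies 19 mm behind it; z points along the fingers, y is the direction in which the jaws open and shut (so a half turn about z gives the same grasp; the last joint's range is limited). The gripper opens to 85 mm and grips with 20 to 120 N. Pads are 22 mm wide; open, the fingers measure 114 mm over their backs; the gripper's body (76 mm by 85 mm) begins 54 mm behind the grasp point. The pads swing forward as they close: fully open they stand 13 mm farther back than shut.
Start: joints at [-1.351, 0.326, -0.193, 1.052, 0, 1.437], TCP at [190.568, -515.948, 231.281] pointing down, gripper open.
Joint ranges: [-2.65, 2.65], [-0.97, 1.79], [-1.3, 1.35], [-1.93, 2.1], [-1.47, 1.37], [-3.14, 3.14]. Speed limits (rad/s): [2.57, 2.57, 3.14, 3.14, 3.14, 3.14].

## Interface

Orientations are given as [roll, pitch, yaw] about the fixed x, y, z axes, in that order (R = Rz(yaw) Ry(pitch) Rx(roll)).
In Python, from bench import bot, solve_ik, imaging gives the robot as it stands. Calls block until the motion is done:
- bot.move_ptp(position, orientation): joint-space move of the TCP to a pose.
- bot.movel(position, rot=None, max_speed=150, threshold=None): straight line of the TCP; rot=None keeps the orientation; max_speed is the mean speed in mm/s. With threshold (N) it stops when the force on the tool has changed by that much, and returns True; else False.
- bot.move_j(angles): joint-space move.
- bot.grip(opening, effort=None): opening from 0.0 (shut) to 1.0 (fully open); effort is the grip in N (None keeps the last); returns when the fingers have stopped.
- bot.dwell(seconds).
- solve_ik(position, orientation): joint angles nearest the present ones, or None.
- bot.get_state(): the state.
- imaging.capture(name): name is "side" or "top"; returns the picture (400x640x3 uint8, blue, green, red); there is no depth.
- imaging.camera_model(name): a dict with "K" (3x3 intrinsics, pixels), "position" and "rotation" of the camera in the world. Camera axes: x right, y up, looking along -z (the intrinsics and any distortion apply to the point x, -y, -z); pixel columns grow to the right and rows downward; lengths in mm; the calibration is good to about 2 mm. A picture is of the moment at which its call begins. camera_model takes no time and is no camera call.
A pose or a line that the arm cannot do raises bot.IKError and nothing moves.
- bot.sign_off(): hands the job in, once; it reports no verdict.
The state is a dict: "t": time; "qpos": joint angles; "joint_velocities": joint speeds; "effort": joint torques, N m; "tcp_pos": TCP position; "orientation": TCP orientation; "contact_force": force on the tool from outside, world axes, zero at the start; "wrist_torque": the same for the moment, N m; "opening": opening from 0.0 (shut) to 1.0 (fully open).
Only numpy, scipy, OpenCV 4.12 (cv2) and the standard library are available. Lean on these libraries where they do the work, as an engineer would, in place of code of your own. Each camera call takes 0.05 s, during which the arm holds its last target. There are 200 camera calls.

## Task

Put the short white milk bottle away in the larger of the two white cool boxes. Its lid has no handle: push its front edge down until the spring catch lets go and the lid swings up by itself, then stand the bottle upright on the floor of that box and leave the lid open. Do not press on the smaller box.

Things in the scene. Friction and masses are not known exactly. Their poses are not given: they have to be found in the camera images.
- cooler: Larger white box, fixed, 230 x 230 x 125 mm high. Origin: centre of underside, on the counter; x from front (catch) to back (hinge), z up; yaw up to 15 deg. Inside 206 x 206 mm, floor at z 22, rim at 125. Flat inset lid, top flush with the rim, hinge along the back. Grey thumb spot 32 mm wide at x -73, y 0: push there. A catch housing inside the front wall reaches to x -79: keep the bottle off it.
- cooler_lid (a joint): Lid of the larger box (202 x 202 mm), rad: 0 shut, negative pushed in, 1.75 fully open. At the thumb spot it gives against 2 to 5 N; the catch lets go after about 5 mm (-0.028) and a firm stop comes at 9 mm (-0.056): push about 7 mm, then lift. A spring (1 to 2 N) swings it up in 1 to 3 s; it then stands at the back, 10 deg past upright, its edge 320 mm above the counter.
- bottle: The short milk bottle to put away: white, 46 mm across with a straight wall up to 70 mm, aluminium cap 40 mm across, 90 mm high in all, about 0.15 kg, loose, standing upright on the counter. Origin: centre of its underside, z up. Grip it across the straight wall, about 60 mm up.
- small_box: Bystander: the smaller white box, same make, 170 (x) x 140 x 95 mm high, with its own push lid, fixed beside the larger one on either side. Origin: centre of its underside. Not to be pressed. Also near, not listed: a tall brown bottle (210 mm high, 150 mm or more from the milk bottle), and cartons and a hammer along the counter's far edge.

How it is judged (in metres and radians):
On the way:
1. the larger box's lid has sprung open (value of joint cooler_lid above 1.3 rad), for 0.2 s.
At the end, for the whole second after the job is handed in: The larger box's lid is open (over 1.3 rad) and the short bottle stands at rest on the floor of that box (underside within 10 mm of the floor, within 90 mm of the box's centre line both ways), upright within 11 degrees (value of joint cooler_lid above 1.3 rad and x of bottle in the frame of cooler between -0.09 and 0.09 m and y of bottle in the frame of cooler between -0.09 and 0.09 m and z of bottle in the frame of cooler below 0.032 m and angle between bottle's own z axis and vertical below 0.2 rad and linear speed of bottle below 0.02 m/s); the robot touches nothing.
It fails at once if the smaller box pressed with more than 5 N (contact force between any of the fingers, the arm and small_box above 5 N).
It also fails if it takes over 64 s, if anything falls off the work surface, if the arm or the gripper's body presses on something with over 40 N, if the wrist force passes 120 N, or if a joint passes its speed limit or range.

## Working session

There is one attempt and no reset: what is moved stays moved. The work goes in short steps, each a Python script; the robot and the scene stay as the last script left them, time stands still between calls to the robot, and variables do not carry over. Pictures are saved under pics/ and viewed, about 8 in all and at most 12, crops included, and the job is handed in when it is done.

```bash
mkdir -p pics
python3 - <<'E'
from bench import bot, imaging
import cv2
for n in("top","side"):
    cv2.imwrite(f"pics/{n}0.png",imaging.capture(n)); m=imaging.camera_model(n); print(n,m)
print(bot.get_state())
E
```

```text
top {'K': array([[363.66746197,   0.        , 317.12520205],
       [  0.        , 363.66746197, 196.24370339],
       [  0.        ,   0.        ,   1.        ]]), 'position': array([ 536.01109238,   31.04826574, 1024.14260495]), 'rotation': array([ 0.04355139,  0.00374244, -1.57215107])}
side {'K': array([[405.16536976,   0.        , 324.07885383],
       [  0.        , 405.16536976, 202.93786769],
       [  0.        ,   0.        ,   1.        ]]), 'position': array([ 835.61785744, -494.96073457,  909.27947853]), 'rotation': array([0.61370447, 0.00485902, 0.44281761])}
{'t': 0.1, 'qpos': array([-1.35115066e+00,  3.26863141e-01, -1.93481996e-01,  1.05203326e+00,
       -4.05248782e-05,  1.43659809e+00]), 'joint_velocities': array([ 8.43637482e-04, -9.90283146e-05,  2.02394700e-03,  6.92281532e-04,
       -5.57292154e-04, -6.70556704e-04]), 'effort': array([ 7.69850958e-04, -4.44239509e+01,  2.63038069e+01,  7.81796349e-03,
       -1.14734366e-04, -9.20017129e-06]), 'tcp_pos': array([ 190.46078048, -515.39948343,  230.58448263]), 'orientation': array([-3.14001939e+00, -1.71513861e-04,  3.53843807e-01]), 'contact_force': array([0.25401316, 0.53872753, 0.65353597]), 'wrist_torque': array([ 0.04633028, -0.07199372,  0.04930378]), 'opening': 0.9977680362280092}
```

View pics/top0.png

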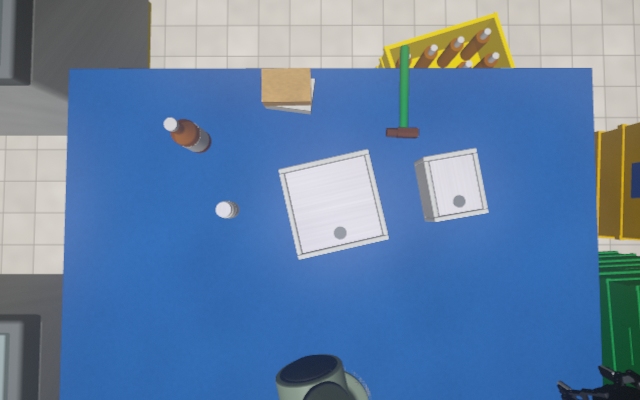

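View pics/side0.png

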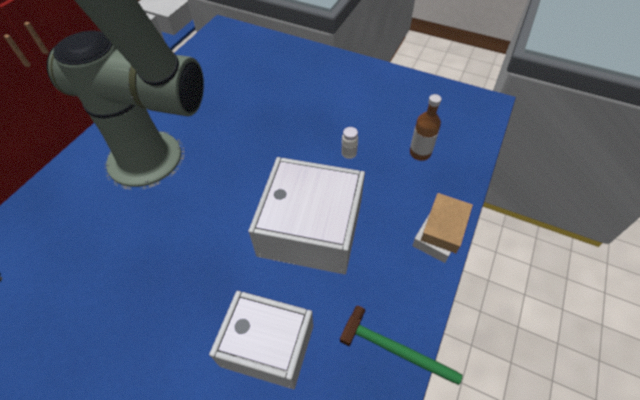

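The top view shows the large box's rim corners at about (280,172), (368,151), (388,238) and (300,258), with its thumb spot at (340,232). The small box is to the right, around (455,185). The milk bottle is at (227,210) and the brown bottle's base at about (200,140). In the side view, the milk bottle's cap is at (350,132) and the large box's spot at (280,194).

```bash
cat > h.py <<'E'
import numpy as np, cv2
from scipy.spatial.transform import Rotation as Ro
from bench import bot, imaging, solve_ik
def ray(n,p):
    m=imaging.camera_model(n); K=m["K"]
    d=np.array([(p[0]-K[0,2])/K[0,0],-(p[1]-K[1,2])/K[1,1],-1.])
    return m["position"],Ro.from_euler("xyz",m["rotation"]).apply(d)
def plane(n,p,z):
    o,d=ray(n,p); return o+d*(z-o[2])/d[2]
def two(p,q):
    a,u=ray("top",p);b,v=ray("side",q)
    s=np.linalg.lstsq(np.c_[u,-v],b-a,rcond=None)[0]
    return (a+u*s[0]+b+v*s[1])/2, np.linalg.norm(a+u*s[0]-b-v*s[1])
def blob(mask,x0,y0,x1,y1):
    m=np.zeros_like(mask);m[y0:y1,x0:x1]=mask[y0:y1,x0:x1]
    c=max(cv2.findContours(m,cv2.RETR_EXTERNAL,cv2.CHAIN_APPROX_NONE)[0],key=cv2.contourArea); return c
def cen(c): M=cv2.moments(c); return M["m10"]/M["m00"],M["m01"]/M["m00"]
E
python3 - <<'E'
from h import *
T=cv2.imread("pics/top0.png");S=cv2.imread("pics/side0.png")
hs=[cv2.cvtColor(i,cv2.COLOR_BGR2HSV) for i in(T,S)]
w=[((h[...,1]<70)&(h[...,2]>90)).astype(np.uint8) for h in hs]
g=[((h[...,1]<70)&(h[...,2]<175)&(h[...,2]>70)).astype(np.uint8) for h in hs]
c=blob(w[0],265,140,400,270); r=cv2.minAreaRect(c)
C=[plane("top",p,125)[:2] for p in cv2.boxPoints(r)]
print("box",r,np.round(C),np.mean(C,0),[np.linalg.norm(C[i]-C[i-1]) for i in range(4)])
st=cen(blob(g[0],328,222,352,244));ss=cen(blob(g[1],270,186,290,203))
print("spot",st,plane("top",st,125),ss,plane("side",ss,125))
b=blob(w[0],210,195,245,225); print("bottle top",cv2.boundingRect(b),cv2.minEnclosingCircle(b),cen(b))
print(plane("top",cen(b),60))
b2=blob(w[1],335,122,362,162); x,y,ww,hh=cv2.boundingRect(b2);print("side",x,y,ww,hh)
print("cap/bottom side",plane("side",(x+ww/2,y),90),plane("side",(x+ww/2,y+hh),0))
bb=np.hstack([cv2.resize(T[160:260,200:300],None,fx=4,fy=4,interpolation=0),cv2.resize(S[100:200,300:400],None,fx=4,fy=4,interpolation=0)])
cv2.imwrite("pics/crop1.png",bb)
for p in [(415,162),(476,150),(488,213),(429,221)]:print("small",plane("top",p,95).round())
E
```

```text
box ((332.9326171875, 203.79669189453125), (93.10723876953125, 93.53368377685547), 77.09259033203125) [[ 643.  134.]
 [ 695.  -93.]
 [ 470. -142.]
 [ 419.   82.]] [557.09205997  -4.64086836] [np.float64(229.92185902486958), np.float64(232.5756954281773), np.float64(230.28591143015677), np.float64(230.01286564220734)]
spot (339.80037664783424, 232.35404896421844) [486.070473   -21.38114426 125.        ] (279.4834307992203, 193.8323586744639) [486.78382797 -18.83632891 125.        ]
bottle top (216, 201, 23, 17) ((226.86363220214844, 209.5), 11.413630485534668) (226.81292517006804, 209.17403628117913)
[544.0715925  274.16091877  60.        ]
side 342 127 16 31
cap/bottom side [538.17154001 295.2909468   90.        ] [556.87990275 262.5727497    0.        ]
small [ 664. -217.   95.]
small [ 695. -374.   95.]
small [ 533. -401.   95.]
small [ 513. -250.   95.]
```

View pics/crop1.png

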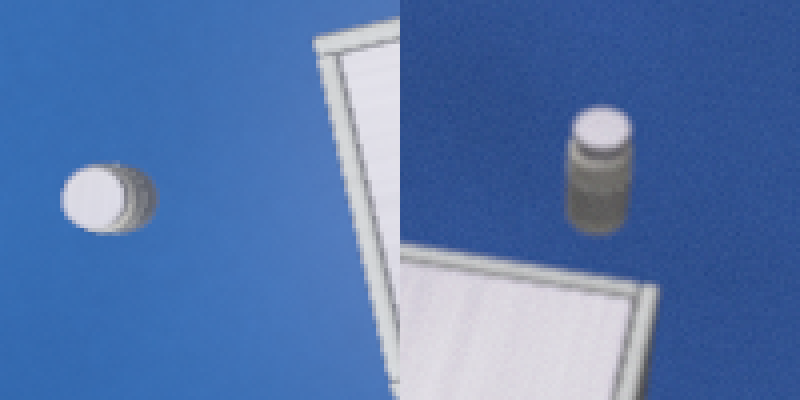

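Run:
```python
from h import *
print("cap",two((223.6,209.7),(350.5,132.2)), plane("top",(223.6,209.7),90),plane("side",(350.5,132.2),90))
yaw=0.226; ax=np.array([np.cos(yaw),np.sin(yaw),0]); p=np.array([486.3,-20.5,0]); o=[np.pi,0,yaw]
bot.grip(0.0)
bot.move_ptp(p+[0,0,200],o); print(solve_ik([544,272,42],o))
bot.movel(p+[0,0,132],max_speed=120)
print("hit",bot.movel(p+[0,0,118],max_speed=25,threshold=20)); s=bot.get_state(); print(s["tcp_pos"],s["contact_force"])
bot.movel(p+[0,0,145],max_speed=120)
bot.movel(p-110*ax+[0,0,200],max_speed=150)
bot.dwell(1.5)
bot.grip(0.95)
print(bot.get_state()["t"])
T=imaging.capture("top");S=imaging.capture("side");cv2.imwrite("pics/s1.png",S);cv2.imwrite("pics/t1.png",T)
```

```text
cap (array([544.88519588, 276.5332254 ,  88.70706803]), np.float64(5.450568868756316)) [542.48157447 274.84671392  90.        ] [547.61065122 276.89929552  90.        ]
[ 0.34233957  0.61035991 -0.26313408  0.69730233  0.         -3.02525308]
hit False
[486.92248649 -20.65478383 118.30529196] [1.64423387 0.24732671 3.38266242]
7.9583
```

View pics/s1.png

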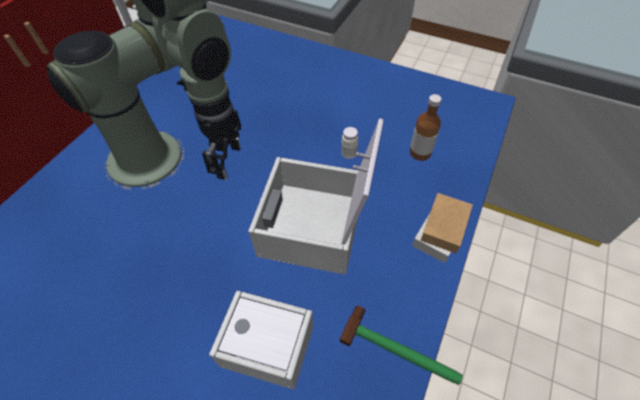

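The lid is fully open, seen at columns 345–382 in the side view. The bottle hasn't moved from (350,140). Next I grasp it.

Run:
```python
from h import *
yaw=0.226; o=[np.pi,0,yaw-np.pi]; b=np.array([545,275.5,0])
bot.move_ptp([400,150,230],o)
bot.movel(b+[0,0,180],max_speed=200)
print("hit",bot.movel(b+[0,0,39],max_speed=100,threshold=8))
bot.grip(0.0,30); s=bot.get_state();print(s["opening"],s["tcp_pos"],s["contact_force"])
bot.movel(b+[0,0,260],max_speed=120)
s=bot.get_state();print(s["opening"],s["tcp_pos"],s["contact_force"],s["t"],s["qpos"])
S=imaging.capture("side");T=imaging.capture("top")
cv2.imwrite("pics/c2.png",np.hstack([cv2.resize(S[40:190,270:420],(400,400)),cv2.resize(T[100:300,150:350],(400,400))]))
```

```text
hit False
0.5247694447143615 [545.33211202 275.82038025  39.58767627] [-0.68305163  1.417054    4.5898823 ]
0.5298476507655038 [544.66757592 275.37796416 259.25645451] [ 0.33255717  0.55626047 -2.06222712] 15.425 [3.47208159e-01 4.25838984e-01 2.76882953e-02 1.17390846e+00
 2.96531929e-05 1.21209186e-01]
```

View pics/c2.png

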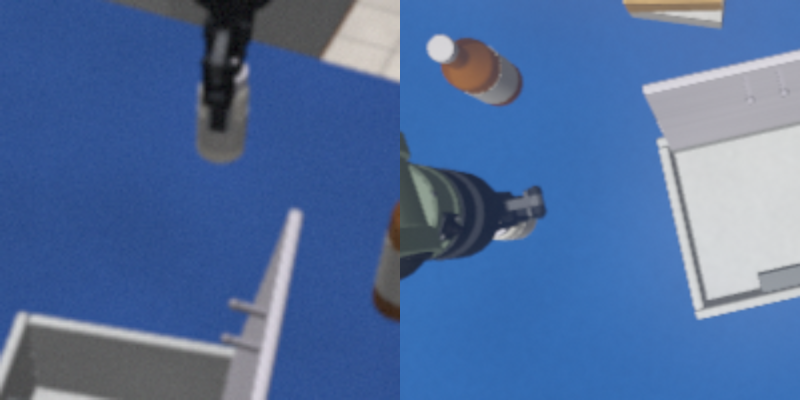

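The bottle is held upright (opening 0.53), and the box and lid are clear. Next I carry it over and lower it until it touches the floor.

Run:
```python
from h import *
yaw=0.226; ax=np.array([np.cos(yaw),np.sin(yaw),0]); p=np.array([557.1,-4.6,0])-15*ax
bot.movel(p+[0,0,260],max_speed=150); bot.dwell(.3)
bot.movel(p+[0,0,75],max_speed=100); bot.dwell(.3)
print("touch",bot.movel(p+[0,0,58],max_speed=15,threshold=3)); s=bot.get_state();print(s["tcp_pos"],s["contact_force"])
bot.grip(0.85); bot.dwell(.3)
bot.movel(p+[0,0,270],max_speed=120)
bot.move_ptp([330,-150,300],[np.pi,0,yaw-np.pi])
s=bot.get_state();print(s["tcp_pos"],s["t"])
S=imaging.capture("side");T=imaging.capture("top");cv2.imwrite("pics/t3.png",T);cv2.imwrite("pics/s3.png",S)
cv2.imwrite("pics/c3.png",np.hstack([cv2.resize(S[110:280,230:400],(400,400)),cv2.resize(T[120:280,260:420],(400,400))]))
```

```text
touch True
[542.36318172  -7.90934645  61.57499993] [-0.32497584  0.67652546  3.98678639]
[ 330.78433016 -150.11304943  300.13372466] 24.5917
```

View pics/c3.png

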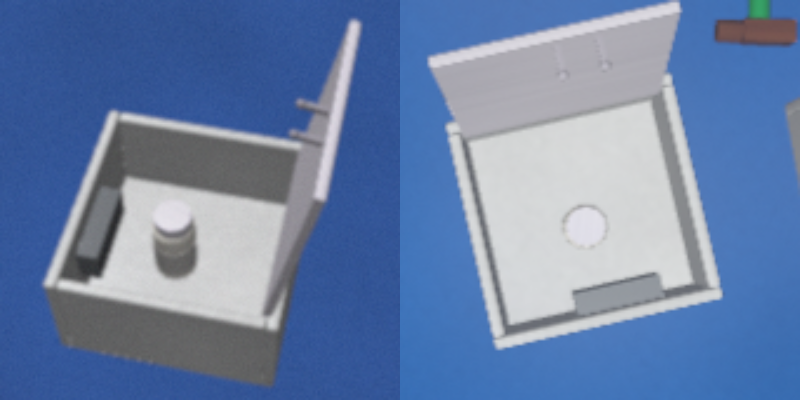

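The bottle stands upright at the middle of the box floor, with its cap at about (494,210)/(304,204) in full-frame terms. It is clear of the catch housing, the lid is open, and the arm is away from everything.

```bash
python3 -c "
from h import *
bot.sign_off()"
```

```text
the job is handed in; nothing more can be done
```

I put the short milk bottle in the larger cool box, standing upright with the lid open, and handed the job in at about 25 s of the 64 s allowed. No verdict is reported.

- **Lid:** I pushed the thumb spot about 7 mm with the gripper shut, at about 3.4 N. The lid then sprang fully open, and the last pictures still show it standing open.
- **Bottle:** I gripped it at 30 N (opening 0.53) and lowered it until it touched. Contact came at TCP height 61.6 mm, against 39.6 mm when I picked it up from the counter. That is a rise of 22 mm, which matches the box floor.
- **Last pictures:** The bottle stands upright about 15 mm in front of the box's centre and clear of the catch housing. The arm was well away from everything, and I never went near the smaller box.

**Disagreements:**
- The two cameras differed by about 5 mm on the bottle's position before the grasp. I used the mean, and that was well within the jaw opening.
- I misquoted the cap's pixel position in my last picture note. The correct values are about (334,211) in the top view and (304,203) in the side view.
- I judged uprightness by eye from the pictures and did not measure it.

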